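# Clip the cover onto the filter holder and keep it pressed

## Task

Lift the loose steel lid off the instrument box by its knob and set it down right way up on the worktop, clear of the box. Take the clip cover out of the box by its rib and press it squarely down onto the sprung seal plate of the filter holder until both catches snap over its end lips, then keep pressing firmly so that the seal stays squeezed well beyond where the catches alone would hold it: finish while still holding the cover pressed down, without letting go. Leave the other things on the worktop where they are.

Things in the scene. Friction and masses are not known exactly. Their poses are not given: they have to be found in the camera images.
- tray: Fixed stainless tray of the instrument box: 6 mm flange plate 104 (x) x 140 (y) mm with a rim 82 x 117 mm outside, 3 mm thick, its top 20 mm above the worktop. Origin: centre of the underside, on the worktop; z up. At the start the lid stands on the flange round the rim and hides the clip cover. Free worktop for the lid: behind, about x 0.62 to 0.75, y -0.05 to 0.12.
- box_lid: Loose stainless lid, 0.25 kg, an upside-down pan 96 (x) x 131 (y) x 56 mm high; must rise 16 mm to clear the tray's rim (2.5 mm play round it). In the centre of its top a black knob: neck 14 mm thick from 56 to 64 mm, round grip of 22 mm diameter from 64 to 82 mm above the origin. Origin: centre of its lower edge (6 mm above the worktop at the start); z up.
- clip_cover: White plastic cover, 60 g, under the lid on the tray's plate. Block 44 (x) x 51 (y) x 10 mm; at each y end a lip 20 mm wide, 3.5 mm thick, level with the underside, out to y = +-32 mm. Grip rib 12 mm thick (x), 40 mm long (y), 10 to 48 mm above the underside: pinch it along x, fingertips 24 mm or more above the underside. Origin: centre of underside; z up. Fits either way round.
- holder: Fixed filter holder, base 78 (x) x 122 (y) x 10 mm. Guide frame 48 (x) x 55 (y) mm inside (2 mm play round the cover's block), top 36 mm above the worktop, upper 4 mm chamfered, side walls 7 mm thick; open in the middle of its y ends, where the catches stand. The cover goes in with its y along the holder's y. Origin: centre of the underside, on the worktop; z up.
- seal_plate: Sprung seal plate in the holder, 40 x 47 mm, black top 21.5 mm above the holder's origin when free. Its origin is the holder's origin when free and sinks with it. Spring 2.5 N/mm, hard stop after 5 mm (12.5 N). A clipped cover that is let go rests with its underside about 20.5 mm above the holder's origin, pushed up against the catches with about 2.5 N.
- catch_left (a joint): Angle (rad) of the sprung catch at the holder's +y end: 0 upright, positive bent outward. Hook with a sloping top and a flat underside 24 mm above the holder's origin. Bends once the cover's underside is down to about 30 mm, to about 0.17 rad, and snaps back near 0 at about 20.5 mm. Both catches together resist with about 8 to 18 N; then the force drops to a few N.
- catch_right (a joint): The same catch at the holder's -y end.
- timer: Bystander: flat white timer, 64 x 64 x 16 mm. Origin: centre of its underside.
- tape_roll: Bystander: roll of tape lying flat, 69 mm across, 18 mm high. Origin: centre of its underside.
- tweezers: Bystander: steel tweezers lying flat between box and holder, 126 mm long (its y), 16 mm wide, 8 mm high. Origin: centre of its underside.
- marker: Bystander: marker pen lying behind, 135 mm long (its y), 16 mm thick. Origin: centre of its underside.
- beaker: Bystander: clear beaker, 69 mm across, 85 mm high, standing behind. Origin: centre of its underside.
- amber_bottle: Bystander: brown bottle with a cap, 49 mm across, 132 mm high, standing behind. Origin: centre of its underside.

How it is judged:
On the way, in this order (a step that is already met when the one before it is completed fails the run):
1. the lid stands right way up on the worktop, clear of the box, let go (horizontal distance between box_lid and tray above 0.1 m and height (world z) of box_lid below 0.005 m and angle between box_lid's own z axis and vertical below 0.1 rad and contact force between the fingers and box_lid below 0.1 N), for 0.2 s.
2. the cover is lifted out of the box (height (world z) of clip_cover above 0.03 m and contact force between the fingers and clip_cover above 1 N), for 0.1 s.
3. the cover is clipped in the holder, both catches back over its lips (z of clip_cover in the frame of holder below 0.0213 m and horizontal distance between clip_cover and holder below 0.005 m and value of joint each of catch_left, catch_right below 0.06 rad), for 0.2 s.
At the end, for the whole second after the job is handed in: Cover in the holder within 5 mm and 0.12 rad, level within 0.06 rad, underside below 20 mm over the holder's origin, both catches below 0.06 rad; fingers still on it, more than 4.5 N on the seal plate. Lid right way up on the worktop, its centre more than 100 mm from the box's (z of clip_cover in the frame of holder below 0.02 m and horizontal distance between clip_cover and holder below 0.005 m and angle between clip_cover's own z axis and vertical below 0.06 rad and angle between the y axis of clip_cover and the y axis of holder, either way round below 0.12 rad and value of joint each of catch_left, catch_right below 0.06 rad and contact force between clip_cover and seal_plate above 4.5 N and contact force between the fingers and clip_cover above 1 N and linear speed of clip_cover below 0.02 m/s and horizontal distance between box_lid and tray above 0.1 m and height (world z) of box_lid below 0.005 m and angle between box_lid's own z axis and vertical below 0.1 rad); the arm keeps its last pose, push and grip.
It fails at once if a bystander was moved more than 30 mm (distance of any of timer, tape_roll, tweezers, marker, beaker, amber_bottle from where it was at the start of the episode above 0.03 m).
It fails at once if the beaker or the bottle was tipped over (angle between any of beaker, amber_bottle's own z axis and vertical above 0.5 rad).
It also fails if it takes over 61 s, if anything falls off the work surface, if the arm or the gripper's body presses on something with over 40 N, if the wrist force passes 120 N, or if a joint passes its speed limit or range.

## Robot

A 6-joint arm with a two-finger parallel gripper is mounted at the origin on a cart in front of the work surface, level with it; the furniture and walls round the work are solid. World frame = base frame: x ahead of the robot, y to its left, z up, the work surface at z = 0. Lengths are in m, angles in rad, forces in N, time in s.
With the tool pointing down it reaches from about 0.3 to 0.85 m from the base axis. Payload 5.4 kg.
Tool frame: the origin (TCP) lies between the finger pads; the fingertips stand 17 mm ahead of it and the grasp point (between the pads) lies 2 mm behind it; z points along the fingers, y is the line along which they close (so a half turn about z gives the same grasp; the last joint's range is limited). The gripper opens to 85 mm and grips with 20 to 120 N. Pads are 22 mm wide; open, the fingers measure 114 mm over their backs; the gripper's body (76 mm by 85 mm) begins 54 mm behind the grasp point. The pads swing forward as they close: fully open they stand 13 mm farther back than shut.
Start: joints at [1.072, 0.158, 1.597, -0, 1.386, -0.21], TCP at [0.164, 0.551, 0.248] pointing down, gripper open.
Joint ranges: [-2.91, 2.91], [-0.94, 2.29], [0.18, 2.7], [-1.29, 4.43], [0.17, 2.64], [-3, 3]. Speed limits (rad/s): [2.57, 2.57, 3.14, 3.14, 3.14, 3.14].

## Interface

Orientations are given as a unit quaternion [x, y, z, w].
In Python, from cell import r, jaws, planner, sensors, cams, hand_in gives the robot as it stands. Calls block until the motion is done:
- r.move_pose(position, orientation): joint-space move of the TCP to a pose.
- r.movel(position, ori=None, velocity=0.15, f_stop=None): straight line of the TCP; ori=None keeps the orientation; velocity is the mean speed in m/s. With f_stop (N) it stops when the force on the tool has changed by that much, and returns True; else False.
- r.set_joints(angles): joint-space move.
- jaws.command_gripper(opening, newtons=None): finger opening in m; newtons is the grip in N (None keeps the last); returns when the fingers have stopped.
- r.sleep(seconds).
- planner.inverse_kinematics(position, orientation): joint angles nearest the present ones, or None.
- sensors.observe(): the state.
- cams.read_camera(name): name is "side" or "top" or "wrist"; returns the picture (384x512x3 uint8, red, green, blue); there is no depth.
- cams.calibration(name): a dict with "mtx" (3x3 intrinsics, pixels), "distortion" ([k1, k2, p1, p2, k3] as OpenCV has them; the pictures are not rectified), "position" and "rotation" of the camera in the world; the wrist camera has in their place "hand_eye" (4x4, takes a point from camera to tool coordinates, whose origin is the TCP and whose axes are the flange's). Camera axes: x right, y down, z forward; pixel columns grow to the right and rows downward; lengths in m; the calibration is good to about 2 mm. A picture is of the moment at which its call begins: read the wrist's pose just before it. calibration takes no time and is no camera call.
A pose or a line that the arm cannot do raises r.Unreachable and nothing moves.
- hand_in(): hands the job in; it is judged then, once.
The state is a dict: "clock": time; "joint_pos": joint angles; "qvel": joint speeds; "joint_torque": joint torques, N m; "eef_pos": TCP position; "tool_rot": TCP orientation; "ft_force": force on the tool from outside, world axes, zero at the start; "moment": the same for the moment, N m; "opening": finger opening in m; "grip_force": force on a finger pad.
Only numpy, scipy, OpenCV 4.12 (cv2) and the standard library are available. Lean on these libraries where they do the work, as an engineer would, in place of code of your own. Each camera call takes 0.05 s, during which the arm holds its last target. There are 200 camera calls.

## Working session

There is one attempt and no reset: what is moved stays moved. The work goes in short steps, each a Python script; the robot and the scene stay as the last script left them, time stands still between calls to the robot, and variables do not carry over. Pictures are saved under pics/ and viewed, at most 10 in all, crops included, and the job is handed in when it is done.

```bash
mkdir -p pics; ls; python3 - <<'E'
from cell import *
import cv2,numpy as np
s=sensors.observe();print(s['clock'],s['eef_pos'],s['tool_rot'],s['opening'])
for n in("side","top"):
    im=cams.read_camera(n);cv2.imwrite(f'pics/{n}0.png',im[...,::-1])
    c=cams.calibration(n);print(n,{k:np.round(v,4).tolist() for k,v in c.items()})
print(np.round(cams.calibration("wrist")["hand_eye"],4).tolist())
E
```

```text
pics
0.0 [0.16349762 0.55065258 0.24729603] [ 1.43898202e-01  9.89592021e-01 -9.09615480e-04 -3.35399568e-04] 0.08550453454882945
side {'mtx': [[382.4828, 0.0, 259.4516], [0.0, 382.4828, 194.0969], [0.0, 0.0, 1.0]], 'distortion': [-0.0004, 0.0, 0.0, 0.0, 0.0], 'position': [0.2364, -0.6484, 0.4659], 'rotation': [0.8294, -0.2094, 0.1169, -0.5046]}
top {'mtx': [[441.8773, 0.0, 253.8793], [0.0, 441.8773, 193.1497], [0.0, 0.0, 1.0]], 'distortion': [0.0527, 0.0, 0.0, 0.0, 0.0], 'position': [0.5439, 0.0755, 1.3166], 'rotation': [0.7138, -0.6998, 0.0271, -0.0099]}
[[0.0001, -0.953, -0.3031, 0.0776], [1.0, 0.0001, 0.0001, 0.0003], [-0.0001, -0.3031, 0.953, -0.1258], [0.0, 0.0, 0.0, 1.0]]
```

View pics/top0.png

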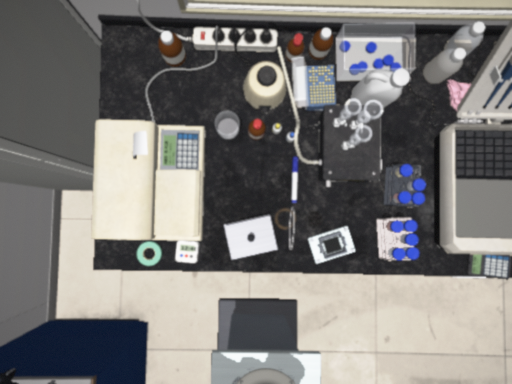

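View pics/side0.png

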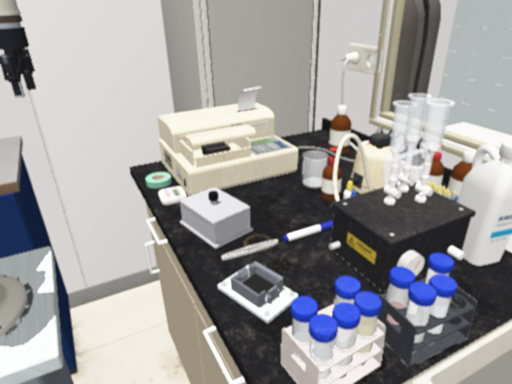

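Top: knob at about (251,237), lid top about (225,224)-(277,252). Holder is centred at about (332,245), with its base corners at about (309,241), (347,227), (355,248), (317,263). Tweezers lie at (292,228) and the marker at (295,180). Side: knob at (213,196), holder frame at about (260,283).

```bash
cat > h.py <<'E'
from cell import r, jaws, planner, sensors, cams, hand_in
import cv2, numpy as np
from scipy.spatial.transform import Rotation as R
def pose(name):
    c=cams.calibration(name)
    if name=="wrist":
        s=sensors.observe(); T=np.eye(4);T[:3,:3]=R.from_quat(s['tool_rot']).as_matrix();T[:3,3]=s['eef_pos']
        T=T@np.array(c['hand_eye']); return c,T[:3,:3],T[:3,3]
    return c,R.from_quat(c['rotation']).as_matrix() if np.size(c['rotation'])==4 else np.array(c['rotation']),np.array(c['position'])
def back(px,z,cam):   # pixels -> world points at height z
    c,Rm,p=cam
    u=cv2.undistortPoints(np.float64(px).reshape(-1,1,2),np.array(c['mtx']),np.array(c['distortion'])).reshape(-1,2)
    d=np.c_[u,np.ones(len(u))]@Rm.T
    return p+d*((z-p[2])/d[:,2])[:,None]
def proj(P,cam):
    c,Rm,p=cam
    return cv2.projectPoints(np.float64(P).reshape(-1,3),cv2.Rodrigues(Rm.T)[0],-Rm.T@p,np.array(c['mtx']),np.array(c['distortion']))[0].reshape(-1,2)
def down(yaw):  # tool down, tool y axis (closing) at angle yaw from world y
    return (R.from_euler('z',yaw)*R.from_quat([0,1,0,0])).as_quat()
def snap(cam,fn,scale=1,crop=None):
    ps=pose(cam); im=cams.read_camera(cam)[...,::-1]
    cv2.imwrite('pics/'+fn,cv2.resize(im,None,fx=scale,fy=scale) if scale!=1 else im)
    return ps,im
E
python3 - <<'E'
from h import *
t=pose("top");s=pose("side");f=lambda a:np.round(a,3).tolist()
print('knob',f(back([[251,237]],.088,t)),f(back([[213,196]],.085,s)))
print('lid',f(back([[225,224],[269,216],[278,250],[233,259]],.062,t)))
print('holder',f(back([[309,241],[347,227],[355,248],[317,263]],.01,t)),f(back([[332,245]],.03,t)))
print('tweez/marker/edge/beaker/bottle',f(back([[292,247],[295,210],[293,200],[296,157],[250,272],[227,124],[257,128]],.01,t)))
print(planner.inverse_kinematics([.4,.1,.3],down(0)),planner.inverse_kinematics([.4,.1,.3],down(1.57)),planner.inverse_kinematics([.4,.1,.3],down(-1.57)))
E
```

```text
knob [[0.487, 0.052, 0.088]] [[0.479, 0.041, 0.085]]
lid [[0.521, 0.126, 0.062], [0.546, 0.002, 0.062], [0.45, -0.026, 0.062], [0.423, 0.101, 0.062]]
holder [[0.475, -0.121, 0.01], [0.518, -0.233, 0.01], [0.457, -0.257, 0.01], [0.411, -0.145, 0.01]] [[0.465, -0.185, 0.03]]
tweez/marker/edge/beaker/bottle [[0.456, -0.071, 0.01], [0.565, -0.078, 0.01], [0.595, -0.072, 0.01], [0.723, -0.079, 0.01], [0.381, 0.051, 0.01], [0.817, 0.128, 0.01], [0.807, 0.039, 0.01]]
[-5.00844271e-02 -3.19805979e-01  1.94478753e+00 -4.44089210e-16
  1.51661110e+00 -1.62088075e+00] None [-5.00844271e-02 -3.19805979e-01  1.94478753e+00 -4.44089210e-16
  1.51661110e+00 -5.08807539e-02]
```

```bash
python3 - <<'E'
from h import *
s=sensors.observe();r.movel(s['eef_pos']+[0,0,.13],velocity=.25)
q=down(-1.37)
r.move_pose([.485,.045,.27],q)
ps,_=snap("wrist","w1.png")
print(sensors.observe()['clock'],sensors.observe()['eef_pos'],np.round(ps[2],3),proj([.485,.045,.088],ps))
E
```

```text
3.0 [0.48507782 0.04569885 0.27019597] [0.469 0.122 0.396] [[251.37940167 174.5923817 ]]
```

View pics/w1.png

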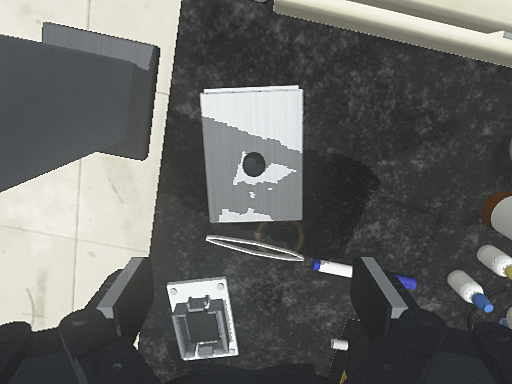

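Wrist view: knob top centre is at (254.5,164.5). Lid top corners are (202,94), (301,90), (302,220), (209,222). Holder base corners are (167,282), (226,277), (239,353), (183,359).

```bash
python3 - <<'E'
from h import *
w=pose("wrist");f=lambda a:np.round(a,3).tolist()
k=back([[254.5,164.5]],.085,w)[0]
l=back([[202,94],[301,90],[302,220],[209,222]],.062,w); h=back([[167,282],[226,277],[239,353],[183,359]],.01,w)
for n,c in(('lid',l),('holder',h)):
    print(n,f(c),f(c.mean(0)),[round(float(np.linalg.norm(c[i]-c[i-1])),3) for i in range(4)],[np.round(np.arctan2(-(a-b)[0],(a-b)[1]),3) for a,b in((c[0],c[3]),(c[1],c[2]))])
print('knob',k,'tweez',f(back([[208,239],[303,259]],.006,w)),'marker',f(back([[306,263],[416,284]],.008,w)))
q=down(-1.37)
r.movel([k[0],k[1],.12],q,.12)
print(r.movel([k[0],k[1],.084],q,.05,f_stop=4))
jaws.command_gripper(.0,30)
s=sensors.observe();print(s['opening'],s['grip_force'],s['ft_force'],s['clock'])
E
```

```text
lid [[0.425, 0.106, 0.062], [0.515, 0.128, 0.062], [0.548, 0.001, 0.062], [0.453, -0.021, 0.062]] [0.486, 0.053, 0.062] [0.129, 0.093, 0.131, 0.098] [np.float64(0.215), np.float64(0.254)]
holder [[0.411, -0.136, 0.01], [0.484, -0.114, 0.01], [0.523, -0.229, 0.01], [0.448, -0.255, 0.01]] [0.467, -0.183, 0.01] [0.124, 0.077, 0.121, 0.079] [np.float64(0.307), np.float64(0.329)]
knob [0.48607689 0.05429535 0.085     ] tweez [[0.453, -0.067, 0.006], [0.576, -0.071, 0.006]] marker [[0.58, -0.075, 0.008], [0.729, -0.076, 0.008]]
False
0.02099859473654456 29.42693442106247 [-0.73496728  0.58885013  2.05865279] 5.875
```

```bash
python3 - <<'E'
from h import *
jaws.command_gripper(.0,45)
p=sensors.observe()['eef_pos']; q=down(-1.37)
r.movel([p[0],p[1],.115],q,.06)
s=sensors.observe();print(s['opening'],s['grip_force'],s['ft_force'])
r.movel([p[0],p[1],.15],q,.12)
q2=down(-1.605)
r.movel([.685,.052,.14],q2,.15)
r.movel([.685,.052,.09],q2,.1)
print(r.movel([.685,.052,.074],q2,.03,f_stop=3))
s=sensors.observe();print(s['eef_pos'],s['opening'],s['ft_force'])
jaws.command_gripper(.085)
r.movel(s['eef_pos']+[0,0,.05],q2,.12)
ob=[.487,.054]; q=down(-1.57+.235)
r.movel([.487,.054,.24],q,.25)
ps,_=snap("wrist","w2.png");print(sensors.observe()['clock'])
E
```

```text
0.02022643989639664 44.01877462863922 [-0.11937905  0.58781194 -2.38961774]
True
[0.68532797 0.05199352 0.07759639] 0.020145626730145715 [1.33897187 0.26722219 2.00208919]
12.0917
```

View pics/w2.png

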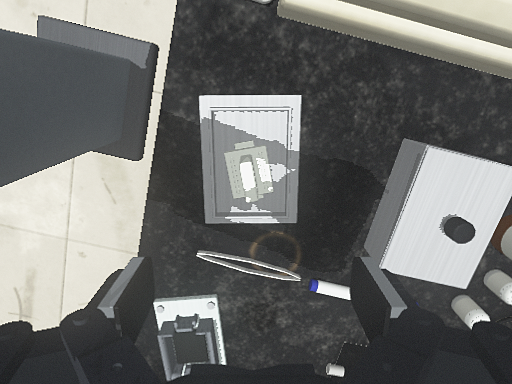

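The lid stands upright, clear at right (knob at (458,230)). The open tray shows the cover at about (249,171), turned several degrees against the tray. I'll zoom in on it.

```bash
python3 - <<'E'
import cv2
im=cv2.imread('pics/w2.png')[125:215,205:305];cv2.imwrite('pics/w2c.png',cv2.resize(im,None,fx=6,fy=6,interpolation=cv2.INTER_CUBIC))
E
```

```text
(no output)
```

View pics/w2c.png

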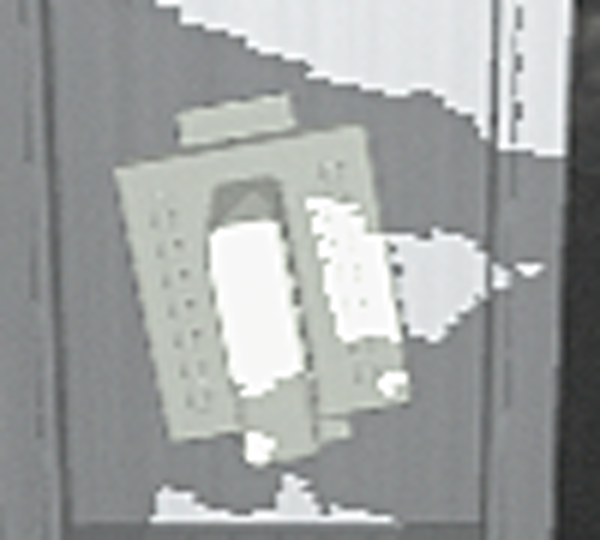

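Block top corners in the crop are (116,170), (363,127), (409,403), (172,440). Rib top runs between (210,228)/(281,222) and (248,462)/(316,448).

```bash
python3 - <<'E'
from h import *
w=pose("wrist");f=lambda a:np.round(a,4).tolist()
cr=lambda a:np.array(a)/6-.4+[205,125]
b=back(cr([[116,170],[363,127],[409,403],[172,440]]),.016,w)
t=back(cr([[210,228],[281,222],[316,448],[248,462]]),.054,w)
for c in(b,t):
    print(f(c[:,:2]),f(c.mean(0)),[round(float(np.linalg.norm(c[i]-c[i-1])),3) for i in range(4)],[np.round(np.arctan2(-(a-e)[0],(a-e)[1]),3) for a,e in((c[0],c[3]),(c[1],c[2]))])
h=back([[155,302],[216,295]],.01,w);print(f(h),np.linalg.norm(h[0]-h[1]))
s=sensors.observe();print(s['eef_pos'],R.from_quat(s['tool_rot']).as_euler('zyx'))
E
```

```text
[[0.4562, 0.0589], [0.4957, 0.076], [0.5157, 0.0301], [0.4762, 0.0135]] [0.486, 0.0446, 0.016] [0.05, 0.043, 0.05, 0.043] [np.float64(0.414), np.float64(0.411)]
[[0.4737, 0.0611], [0.4841, 0.0646], [0.4981, 0.0302], [0.4881, 0.0254]] [0.486, 0.0453, 0.054] [0.039, 0.011, 0.037, 0.011] [np.float64(0.383), np.float64(0.386)]
[[0.4129, -0.1402, 0.01], [0.4828, -0.1132, 0.01]] 0.07494847265629297
[0.48714309 0.05394414 0.23899201] [-1.80623996e+00 -1.48709269e-03 -3.14138081e+00]
```

```bash
python3 - <<'E'
from h import *
q=down(-np.pi/2+.41)
r.movel([.486,.0448,.09],q,.2)
r.movel([.486,.0448,.049],q,.06,f_stop=4)
jaws.command_gripper(0,60)
s=sensors.observe();print(s['eef_pos'],s['opening'],s['ft_force'])
r.movel([.486,.0448,.13],q,.12)
s=sensors.observe();print(s['opening'],s['grip_force'],s['ft_force'])
qh=down(-np.pi/2+.318)
r.movel([.467,-.10,.18],qh,.2)
ps,im=snap("wrist","w3.png",1.5);print(sensors.observe()['clock'],sensors.observe()['eef_pos'])
E
```

```text
[0.48618342 0.04476426 0.0491606 ] 0.011119066828268612 [-0.16521542 -0.0087094   1.76307817]
0.01087799012941769 58.51621448993683 [-0.27317278  0.09642175 -0.20342652]
16.2917 [ 0.4665953  -0.09887847  0.1791579 ]
```

View pics/w3.png

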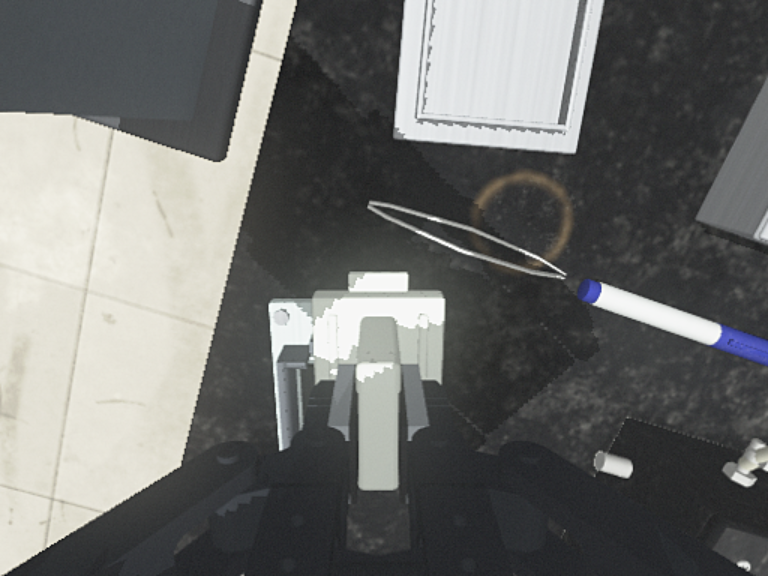

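The cover is held squarely. Its near block-top corners are at (315,293) and (444,293), and the lip's top edge runs (350,273)-(408,273). It hides the holder, so I'll go past the holder, with the camera right above it.

```bash
python3 - <<'E'
from h import *
w=pose("wrist");s=sensors.observe();T=R.from_quat(s['tool_rot']).as_matrix()
u=s['eef_pos'][2]-.0432
for px,z in (([[315,293],[444,293]],u+.010),([[350,273],[408,273]],u+.0035)):
    P=back(np.array(px)/1.5,z,w); print(np.round((P-s['eef_pos'])@T,4).tolist())
qh=down(-np.pi/2+.318)
r.movel([.467,-.15,.25],qh,.2)
r.movel([.495,-.27,.25],qh,.2)
ps,im=snap("wrist","w4.png",1.5);s=sensors.observe();print(s['clock'],s['eef_pos'])
E
```

```text
[[0.0268, -0.0203, 0.0333], [0.0268, 0.0217, 0.0332]]
[[0.0318, -0.0091, 0.0398], [0.0318, 0.0103, 0.0397]]
17.6917 [ 0.4947845  -0.2686887   0.24945909]
```

View pics/w4.png

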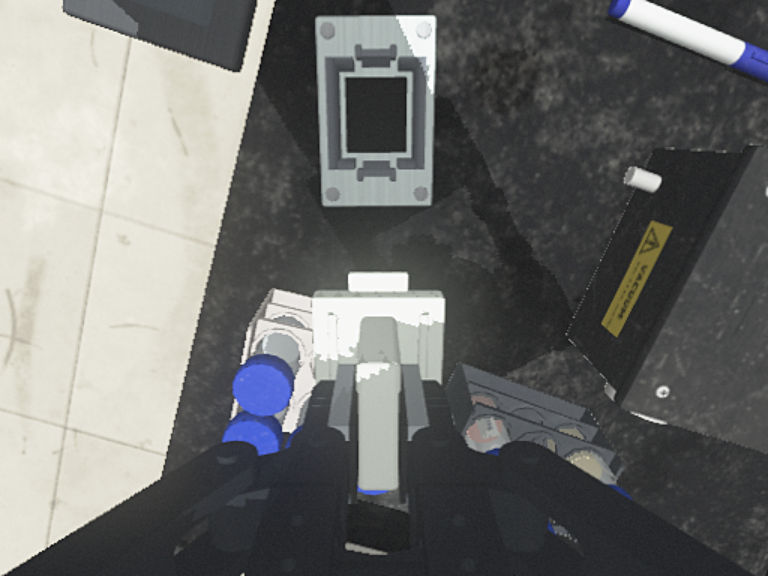

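Holder base corners are at (316,16), (437,16), (433,205), (322,206). Screw heads are at (327,30), (423,30), (420,194), (333,194).

```bash
python3 - <<'E'
from h import *
w=pose("wrist");f=lambda a:np.round(a,4).tolist()
def rep(px,z):
    c=back(np.array(px)/1.5,z,w)
    print(f(c[:,:2]),f(c.mean(0)),[round(float(np.linalg.norm(c[i]-c[i-1])),3) for i in range(4)],[np.round(np.arctan2(-(a-e)[0],(a-e)[1]),3) for a,e in((c[0],c[3]),(c[1],c[2]))])
rep([[316,16],[437,16],[433,205],[322,206]],.01)
rep([[327,30],[423,30],[420,194],[333,194]],.01)
rep([[326,58],[427,57],[425,168],[328,170]],.036)
s=sensors.observe();print(s['opening'],R.from_quat(s['tool_rot']).as_euler('zyx'))
# automatic check: dark plate opening centroid
im=cv2.imread('pics/w4.png',0)[60:170,335:420];m=(im<35).astype(np.uint8)
n,l,st,ce=cv2.connectedComponentsWithStats(m);i=1+np.argmax(st[1:,4]);print(st[i],ce[i]+[335,60])
b=(ce[i]+[335,60]);print('plate',f(back([b/1.5],.0215,w)))
cn,_=cv2.findContours((l==i).astype(np.uint8),0,2);print(cv2.minAreaRect(cn[0]))
E
```

```text
[[0.4112, -0.1413], [0.4847, -0.117], [0.5237, -0.2311], [0.4492, -0.2565]] [0.4672, -0.1864, 0.01] [0.121, 0.077, 0.121, 0.079] [np.float64(0.319), np.float64(0.33)]
[[0.4202, -0.1469], [0.4789, -0.1274], [0.5124, -0.2267], [0.4542, -0.2459]] [0.4664, -0.1867, 0.01] [0.105, 0.062, 0.105, 0.061] [np.float64(0.33), np.float64(0.325)]
[[0.4276, -0.1653], [0.4857, -0.1455], [0.5069, -0.2078], [0.4478, -0.2286]] [0.467, -0.1868, 0.036] [0.067, 0.061, 0.066, 0.063] [np.float64(0.309), np.float64(0.328)]
0.010658868003924267 [-1.88981714e+00 -8.55883575e-04 -3.14033136e+00]
[64 18  7 48 66] [404.5         98.66666667]
plate [[0.4809, -0.1713, 0.0215]]
((66.99999237060547, 41.49999237060547), (46.99999237060547, 5.999999046325684), 90.0)
```

```bash
python3 - <<'E'
from h import *
jaws.command_gripper(0,110)
q=down(-np.pi/2+.323); M=R.from_quat(q).as_matrix()
g=np.array([.4668,-.1866,0])-M@[.0005,.0006,0]; Z=lambda u:[g[0],g[1],.0432+u]
r.movel(Z(.11),q,.15); r.movel(Z(.045),q,.12)
def st(t):
    s=sensors.observe();print(t,np.round(s['clock'],2),np.round(s['eef_pos']-g,4),'u',round(s['eef_pos'][2]-.0432,4),np.round(s['ft_force'],1),np.round(s['moment'],2),round(s['opening'],4))
st('above')
print(r.movel(Z(.0315),q,.03,f_stop=7)); st('in')
snap("side","s5.png")
E
python3 -c "
import cv2
im=cv2.imread('pics/s5.png')[190:330,190:330];cv2.imwrite('pics/s5c.png',cv2.resize(im,None,fx=4,fy=4,interpolation=cv2.INTER_CUBIC))"
```

```text
above 19.62 [ 0.0006 -0.0005  0.0889] u 0.0457 [ 0.3 -0.7 -1.3] [ 0.01 -0.01 -0.01] 0.0094
False
in 20.22 [-0.0001  0.      0.0746] u 0.0314 [ 0.1  0.1 -0.5] [-0.01 -0.01 -0.04] 0.0094
```

View pics/s5c.png

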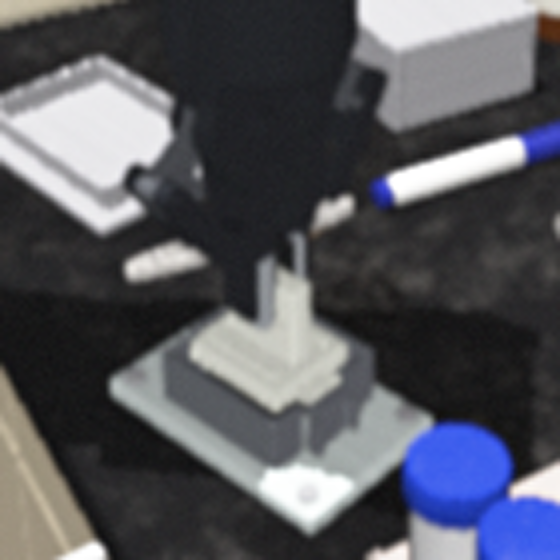

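The cover sits squarely inside the guide frame with no contact force, at about (270,350) in the crop. Now I'll press.

```bash
python3 - <<'E'
from h import *
q=down(-np.pi/2+.323); M=R.from_quat(q).as_matrix()
g=np.array([.4668,-.1866,0])-M@[.0005,.0006,0]
for u in [.028,.026,.024,.022,.0205,.0195,.0185,.018]:
    hit=r.movel([g[0],g[1],.0432+u],q,.02,f_stop=40)
    s=sensors.observe();print(u,hit,np.round(s['clock'],2),np.round(s['eef_pos']-g-[0,0,.0432],4),np.round(s['ft_force'],1),np.round(s['moment'],2),round(s['opening'],4))
    if hit: break
E
```

```text
0.028 False 20.59 [ 0.0002 -0.      0.0281] [1.8 1.3 1.5] [ 0.19 -0.08  0.05] 0.0097
0.026 False 20.84 [ 0.0006 -0.0003  0.0266] [0.2 1.3 5.7] [ 0.35 -0.05  0.  ] 0.0095
0.024 False 21.09 [0.     0.0001 0.0239] [0.9 1.4 1.6] [ 0.26 -0.11  0.05] 0.0096
0.022 False 21.34 [-0.0009  0.0004  0.0207] [ 1.8 -0.8 -7.8] [-0.15 -0.36 -0.  ] 0.0095
0.0205 False 21.59 [-0.0001 -0.0001  0.0207] [-0.4  1.3  0.2] [0.08 0.12 0.02] 0.0097
0.0195 False 21.84 [ 0.0002 -0.0002  0.0199] [-2.2  0.5  3.9] [0.12 0.27 0.02] 0.0097
0.0185 False 22.09 [ 0.0003 -0.0003  0.019 ] [-1.9  0.7  5.3] [ 0.1   0.38 -0.05] 0.0096
0.018 False 22.34 [ 0.0003 -0.0003  0.0186] [-2.2  0.5  6.3] [ 0.29  0.42 -0.02] 0.0096
```

```bash
python3 - <<'E'
from h import *
q=down(-np.pi/2+.323); M=R.from_quat(q).as_matrix()
g=np.array([.4668,-.1866,0])-M@[.0005,.0006,0]
def st():
    s=sensors.observe();print(np.round(s['clock'],2),np.round(s['eef_pos']-g-[0,0,.0432],4),np.round(s['ft_force'],1),np.round(s['moment'],2),round(s['grip_force'],1))
r.sleep(.5);st()
for u in (.0174,.0168,.016):
    r.movel([g[0],g[1],.0432+u],q,.02,f_stop=40);r.sleep(.4);st()
snap("side","s6.png");snap("wrist","w6.png")
import numpy as np
a=cv2.imread('pics/s6.png')[210:320,205:315];b=cv2.imread('pics/w6.png')[150:300,180:330]
cv2.imwrite('pics/c6.png',np.hstack([cv2.resize(x,(400,400),interpolation=cv2.INTER_CUBIC) for x in(a,b)]))
E
```

```text
22.84 [ 0.0003 -0.0003  0.0186] [-2.2  1.8  6.8] [ 0.24  0.48 -0.04] 111.5
23.49 [ 0.0003 -0.0003  0.0181] [-3.3  0.5  7.6] [0.23 0.47 0.01] 111.6
24.14 [ 0.0003 -0.0003  0.0177] [-2.9  1.7  8.9] [0.31 0.61 0.01] 111.8
24.79 [ 0.0004 -0.0003  0.017 ] [-3.8  1.9  9.1] [0.33 0.63 0.01] 112.0
```

View pics/c6.png

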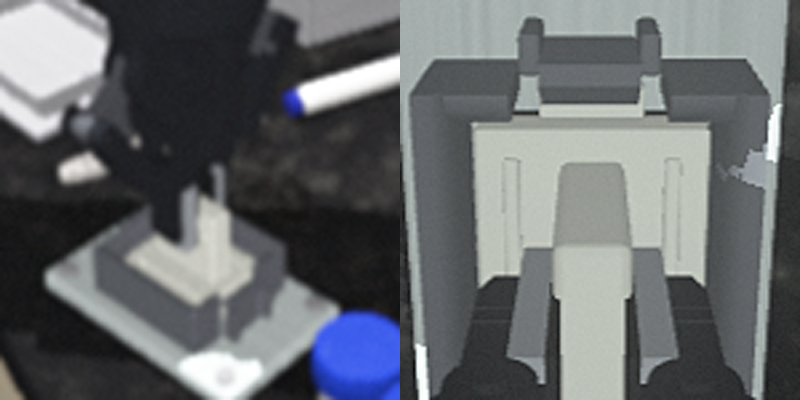

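The near catch's hook lies flat over the cover's lip (right half, (590,80)-(590,105)) and the cover is level in the frame. The seal pushes back with about 9 N at about 17 mm, so it is clipped and still pressed.

```bash
python3 -c "
from h import *
print(hand_in())"
```

```text
the job is handed in; nothing more can be done
None
```

I handed the job in at about 25 s of the 61 s allowed: the lid is upright on the worktop clear of the box, and the arm is still holding the clip cover down on the seal at about 9 N, underside about 17 mm up; I saw the near catch hooked over its lip, but judged the far one only from the force and depth, and the hand-in returned no verdict.

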